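# Lock the loft fixture's spindle with its cross pin

### The arm

A 7-joint arm with a two-finger parallel gripper is mounted at the origin on the work surface. World frame = base frame: x ahead of the robot, y to its left, z up, the work surface at z = 0. Lengths are in m, angles in rad, forces in N, time in s.
With the tool pointing down it reaches from about 0.35 to 0.9 m from the base axis. Payload 8.1 kg.
Tool frame: the origin (TCP) lies midway between the tips of the shut fingers; the grasp point (between the pads) lies 19 mm behind it; x points along the fingers, z is the direction in which the jaws open and shut, and the axes are right-handed (so a half turn about x gives the same grasp; the last joint's range is limited). The gripper opens to 92 mm and grips with 3 to 60 N. Pads are 19 mm wide; open, the fingers measure 130 mm over their backs; the gripper's body (75 mm by 190 mm) begins 47 mm behind the grasp point.
Start: joints at [1.217, 0.434, 0.025, 1.573, -0.012, 1.134, -0.075], TCP at [0.155, -0.605, 0.227] pointing down, gripper open.
Joint ranges: [-2.62, 2.62], [-0.44, 2.09], [-1.27, 1.32], [0.08, 2.57], [-1.32, 4.46], [0.12, 2], [-2.74, 2.74]. Speed limits (rad/s): [2.22, 2.22, 3.01, 3.01, 3.14, 3.14, 3.14].

### API

Orientations are given as a rotation vector (axis times angle).
In Python, from cell import arm, optics, finder gives the robot as it stands.
- The arm moves only by the tool send_rows, never from a script. Its argument "rows" is a list that holds one entry, the list of rows, each a list of 7 numbers: the shift along the tool's x, y, z in mm, then the turn, a rotation vector about the tool's x, y, z in degrees, then the opening in per cent of the stroke, from 0 (shut) to 100 (fully open). A call has exactly 8 rows; each row is the pose to reach, as a shift and turn from the pose commanded when the call began, along the tool's axes at that moment; what a row does not reach only later rows make up. A row lasts 1/10 s, in which the tool goes at most 50 mm and 8.59 degrees, less where a joint would pass 70% of its speed; a pose out of reach is approached as far as the arm can. A call with a gripper value outside its range is refused whole. The fingers move at their own pace and stop on an object; "grip_force" is the grip in N (left out, the last holds). Time passes only in rows, so rows that repeat a pose let the fingers close, or fill a call up. It gives the time, the measured TCP pose, the force and the opening at its end, in the units of the state.
- arm.observe(): the state, without advancing time (a new reading comes with each control period).
- optics.get_image(name): name is "side" or "top" or "wrist"; returns (picture, depth): 480x640x3 uint8, red, green, blue; 480x640 float32, m along the optical axis (not along the pixel's ray), 0 where there is no reading.
- optics.get_calibration(name): a dict with "camera_matrix" (3x3 intrinsics, pixels), "D" ([k1, k2, p1, p2, k3] as OpenCV has them; the pictures are not rectified), "position" and "orientation" of the camera in the world; the wrist camera has in their place "T_tool_cam" (4x4, takes a point from camera to tool coordinates, whose origin is the TCP and whose axes are the tool frame's). Camera axes: x right, y up, looking along -z (the intrinsics and any distortion apply to the point x, -y, -z); pixel columns grow to the right and rows downward; lengths in m; the calibration is good to about 2 mm. A picture is of the moment at which its call begins: read the wrist's pose just before it. get_calibration takes no time and is no camera call.
- arm.sign_off(): hands the job in, once; it reports no verdict.
Trained networks look in the newest picture that a camera, given by its name, has taken for a name from the list of things; names that differ only in an ending like _2 or _b are one class to them, and where a whole thing is asked for, a point or a joint stands for the part that bears it (a point fixed in the world has none). Each returns a list of dicts, best first, with "confidence" (0 to 1); they miss things now and then, are a little off and sometimes report something else, mostly with a low value. They report only what shows in the picture. A call takes as long as a camera call. They do not tell look-alikes from the thing itself.
- finder.search_frame(camera, thing): "bbox" ([left, top, width, height] in pixels, round what is visible of it).
- finder.regions_of(camera, thing): "region" (480x640 bool, what is visible of it) and "bbox" ([left, top, width, height] in pixels, round what is visible of it).
- finder.place_of(camera, thing): "xy" ([column, row] in pixels: a listed point, or the origin of a listed thing).
The state is a dict: "clock": time; "joints": joint angles; "dq": joint speeds; "joint_efforts": joint torques, N m; "position": TCP position; "ee_rot": TCP orientation; "force": force on the tool from outside, world axes, zero at the start; "ft_torque": the same for the moment, N m; "width": opening from 0.0 (shut) to 1.0 (fully open).
Only numpy, scipy, OpenCV 4.12 (cv2) and the standard library are available. Lean on these libraries where they do the work, as an engineer would, in place of code of your own. Each camera call takes 0.05 s, during which the arm holds its last target.

### The job

Lock the spindle of the loft fixture: stand the thicker of the two steel pins from the wooden rack in the guide hole on top of the spindle housing, swing the crossbar handle slowly away from the robot until the spindle's hidden cross-hole comes round under the pin and the pin drops in, then press the pin fully home, its knob flush on the guide block, and leave it there. Work by feel: stop turning as soon as the handle locks, and never lean on the pin or heave on the handle; leave the slim pin and the other things on the bench where they are.

Things in the scene. Friction and masses are not known exactly. Their poses are not given: they have to be found in the camera images.
- fixture: Fixed loft fixture. Origin: centre of the underside of its dark steel base plate (140 x 170 x 12 mm) on the bench. z up, y along the spindle, x away from the robot (yaw within 0.35 rad). On the plate, centred: an aluminium housing 72 (x) x 62 (y) mm, 90 mm high, and on it a steel guide block 36 x 36 mm, up to 110 mm. A fixed sector plate stands at y = 62 to 70 mm, up to 158 mm high.
- guide_mouth (a point): Mouth of the guide hole: centre of the guide block's top face, 110 mm above the bench. Hole vertical, 13.6 mm wide, 26 mm deep, ending 1 mm above the spindle. The pin standing on the undrilled spindle has its shoulder 64 mm above this mouth; once in the cross-hole it drops 50 mm by itself onto a stiff friction keeper (shoulder 9 to 14 mm up); the rest takes a steady push of about 10 N.
- handle: Crank with crossbar at the fixture's -y end, turning the spindle. Origin on the spindle axis, 58 mm above the fixture's origin; y along the axis, z along the 80 mm crank arm (18 x 10 mm, at y = -67 to -77 mm). Lean = angle of z from upright, positive towards fixture +x (away from the robot). It starts at -0.85 to -0.45 rad, holds where left, takes 3 to 6 N at the crossbar; end stop at +0.85 rad.
- axis_end (a point): Point on the spindle axis below the crossbar (handle y = -108 mm). Inside the housing the spindle is a 50 mm drum with a 14.4 mm cross-hole, out of sight, at an unknown angle to the crank: it comes upright under the guide hole at a lean between -0.25 and +0.50 rad. The handle then locks, with some 0.1 to 0.2 rad of play; if the pin binds, ease the handle back half of that. Over 70 N between pin and spindle (about 20 N at the crossbar) does harm.
- crossbar (a point): Middle of the round steel crossbar, 14 mm in diameter, 64 mm long (handle y = -71 to -135 mm), parallel to the spindle axis and 80 mm from it: at handle x = 0, y = -108, z = 80 mm. It can be pinched or loosely straddled from above with the fingers closing along the fixture's x; pushed along x it follows its arc. At the other end of the spindle a small cradle turns with it (y = 74 to 101 mm).
- rack: Fixed wooden pin rack, 70 (x) x 130 (y) x 60 mm high, origin at the centre of its underside. Two upright holes 14 mm wide and 52 mm deep at y = -35 and +35 mm hold one pin each; which pin is in which varies.
- locking_pin: The thicker pin, plain steel, 0.13 kg, standing in the rack. Origin at the tip of its nose, z axis along it towards the knob. Shank 12 mm in diameter, 91 mm long, the first 8 mm tapering to 5 mm at the tip; on top a dark ribbed cylindrical knob 22 mm in diameter and 34 mm tall (91 to 125 mm). In the rack the nose is 8 mm above the bench.
- pin_shoulder (a point): On the locking pin's axis, at the underside of the knob, 91 mm from the nose; it meets the guide block when the pin is home.
- slim_pin: A bystander: the slim pin in the rack's other hole, same length, shank 8 mm, knob 14 mm in diameter. Not to be used.
- screwdriver: Screwdriver lying on the bench, a bystander, loose; to be left alone
- wrench: Wrench lying on the bench, a bystander, loose; to be left alone
- tape_roll: Paper tape roll, 70 mm across, 24 mm high, a bystander, loose; to be left alone
- jar: Amber jar, 60 mm across, 85 mm high, a bystander, loose; to be left alone
- tray: Green tray, 110 x 170 x 35 mm, a bystander, loose; to be left alone
- club_grip: Black rubber rod 26 mm thick, 200 mm long, lying, a bystander, loose; to be left alone
- ferrule_block: Plywood block 50 x 90 x 30 mm with six black pegs 22 mm tall, a bystander, loose; to be left alone
Mind the look-alikes: they are no part of the job. What is shaped like the locking_pin but pink is not meant.

How it is judged:
On the way, in this order (a step that is already met when the one before it is completed fails the run):
1. the locking pin stands upright in the guide hole (horizontal distance between locking_pin and guide_mouth below 0.004 m and angle between locking_pin's own z axis and vertical below 0.12 rad and z of locking_pin in the frame of guide_mouth between -0.035 and -0.012 m), for 0.2 s.
2. the pin has gone through the spindle's cross-hole (horizontal distance between locking_pin and guide_mouth below 0.004 m and z of locking_pin in the frame of guide_mouth below -0.068 m), for 0.1 s.
At the end, for the whole second after the job is handed in: The locking pin stands upright (within 0.05 rad) in the guide hole and through the spindle, the underside of its knob within 2 mm of the guide block's top face and 3 mm of the hole's axis, at rest and released (z of pin_shoulder in the frame of guide_mouth below 0.002 m and horizontal distance between pin_shoulder and guide_mouth below 0.003 m and angle between the z axis of locking_pin and the z axis of fixture, either way round below 0.05 rad and linear speed of locking_pin below 0.01 m/s); the robot touches nothing.
It fails at once if the pin is forced against the spindle with more than 70 N, by leaning on it or heaving on the handle (contact force between locking_pin and handle above 70 N).
It fails at once if the slim pin or another bystander is moved by more than 30 mm (distance of any of slim_pin, screwdriver, wrench, tape_roll, jar, tray, club_grip, ferrule_block from where it was at the start of the episode above 0.03 m).
It also fails if it takes over 72 s, if anything falls off the work surface, if the arm or the gripper's body presses on something with over 40 N, if the wrist force passes 120 N, or if a joint passes its speed limit or range.

## Working session

There is one attempt and no reset: what is moved stays moved. The work goes in short steps, Python scripts to look and compute and a tool call to move; the robot and the scene stay as the last step left them, time stands still between calls to the robot, and variables do not carry over. Pictures are saved under pics/ and viewed, and the job is handed in when it is done.

Besides the shell and the picture viewer there is one more tool, called in YAML: its name, and indented under it one key for each argument. send_rows: Moves the arm, as the interface text tells. Its arguments: {"type":"object","properties":{"rows":{"type":"array"},"grip_force":{"type":"number"}},"required":["rows"]}

```bash
ls; mkdir -p pics
cat > h.py <<'E'
import numpy as np, cv2
from cell import arm, optics, finder
from scipy.spatial.transform import Rotation as R
def save(n,p,crop=None,scale=1):
    if crop: p=p[crop[1]:crop[3],crop[0]:crop[2]]
    if scale!=1: p=cv2.resize(p,None,fx=scale,fy=scale,interpolation=cv2.INTER_CUBIC)
    cv2.imwrite('pics/'+n+'.png',p[:,:,::-1])
def camT(name,state=None):
    c=optics.get_calibration(name)
    if 'T_tool_cam' in c:
        T=np.eye(4);T[:3,:3]=R.from_rotvec(state['ee_rot']).as_matrix();T[:3,3]=state['position']
        T=T@np.array(c['T_tool_cam'])
    else:
        T=np.eye(4);o=np.array(c['orientation'],float)
        T[:3,:3]=o if o.shape==(3,3) else (R.from_rotvec(o).as_matrix() if o.size==3 else R.from_quat(o).as_matrix())
        T[:3,3]=c['position']
    return T,np.array(c['camera_matrix']),np.array(c['D'])
def ray(name,uv,state=None):
    T,K,D=camT(name,state)
    n=cv2.undistortPoints(np.array(uv,float).reshape(-1,1,2),K,D).reshape(-1,2)
    d=np.c_[n[:,0],-n[:,1],-np.ones(len(n))]@T[:3,:3].T
    return T[:3,3],d
def atdepth(name,uv,dep,state=None):
    o,d=ray(name,uv,state); return o+d*np.array(dep).reshape(-1,1)
def atz(name,uv,z,state=None):
    o,d=ray(name,uv,state); return o+d*((z-o[2])/d[:,2])[:,None]
def proj(name,P,state=None):
    T,K,D=camT(name,state)
    p=(np.array(P,float).reshape(-1,3)-T[:3,3])@T[:3,:3]
    q=np.c_[p[:,0],-p[:,1],-p[:,2]]
    return cv2.projectPoints(q,np.zeros(3),np.zeros(3),K,D)[0].reshape(-1,2)
E
python3 - <<'E'
from h import *
s=arm.observe();print(s)
for n in ['side','top','wrist']:
    print(n,optics.get_calibration(n))
    p,d=optics.get_image(n); save(n+'0',p); np.savez('pics/'+n+'0.npz',p=p,d=d)
    for t in (['fixture','guide_mouth','crossbar','rack','locking_pin','pin_shoulder','slim_pin','axis_end'] if n!='wrist' else []):
        try: 
            r=finder.place_of(n,t); print(n,t,[(np.round(x['xy'],1),round(x['confidence'],2)) for x in r][:4])
        except Exception as e: print(n,t,e)
print(arm.observe()['clock'])
E
```

```text
pics
{'clock': 0.0, 'joints': array([ 1.21738369,  0.43521895,  0.02496724,  1.57407906, -0.01159735,
        1.13398747, -0.07511717]), 'dq': array([ 4.45702264e-06, -2.59430304e-03, -6.05591697e-04, -2.23975155e-03,
        1.19282026e-03,  6.26899480e-04,  2.13622759e-04]), 'joint_efforts': array([ 9.28384070e-04, -6.67837501e+01,  9.85573791e-01, -3.14466083e+01,
       -6.04908471e-02,  4.26350115e-02,  1.75963023e-04]), 'position': array([ 0.15494349, -0.6049744 ,  0.22595438]), 'ee_rot': array([ 1.0234249 ,  1.31877246, -1.02203393]), 'force': array([-0.13610188,  0.90994156, -0.05616409]), 'ft_torque': array([-0.01872909,  0.02600529,  0.03194773]), 'width': 1.0010455649315468}
side {'camera_matrix': array([[473.74119561,   0.        , 320.27311942],
       [  0.        , 473.74119561, 239.44201496],
       [  0.        ,   0.        ,   1.        ]]), 'D': array([-0.10248316,  0.        ,  0.        ,  0.        ,  0.        ]), 'position': array([0.43913595, 0.87828123, 0.62065273]), 'orientation': array([ 0.13524383, -1.51670891, -2.62583714])}
side fixture [(array([339.9,
[... 1288 characters left out ...]
71.2, 231.2]), 0.4)]
top slim_pin [(array([210.9, 226.3]), 0.45)]
top axis_end []
wrist {'camera_matrix': array([[358.32227709,   0.        , 316.77237067],
       [  0.        , 358.32227709, 247.4455188 ],
       [  0.        ,   0.        ,   1.        ]]), 'D': array([-0.02878701,  0.        ,  0.        ,  0.        ,  0.        ]), 'T_tool_cam': array([[-3.98839897e-05,  2.69976697e-01, -9.62866855e-01,
        -1.57135342e-01],
       [-1.64539701e-04,  9.62866841e-01,  2.69976700e-01,
         7.16995742e-02],
       [ 9.99999986e-01,  1.69197573e-04,  6.01891394e-06,
        -7.37534086e-05],
       [ 0.00000000e+00,  0.00000000e+00,  0.00000000e+00,
         1.00000000e+00]])}
0.95
```

View pics/side0.png

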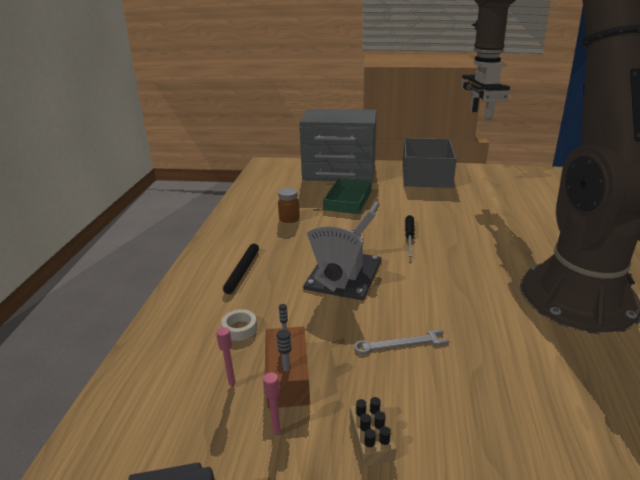

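View pics/top0.png

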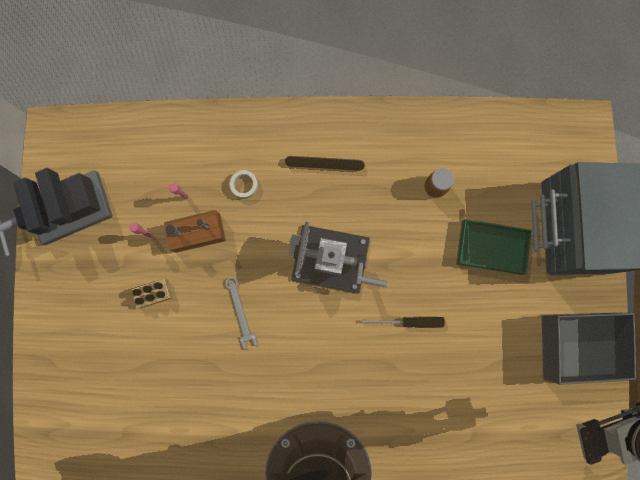

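The side view shows the rack at about (287,365). It holds a thick pin near (285,345) and a slim one near (283,315). There are two pink look-alikes at (225,345) and (272,390). In the top view the rack pins are at about (173,231) and (203,224), and the pink ones at (176,189) and (138,230). I'll check the crops and measure.

Run:
```python
from h import *
S=np.load('pics/side0.npz');T=np.load('pics/top0.npz')
a=cv2.resize(S['p'][290:450,200:330],None,fx=3,fy=3,interpolation=2)
b=cv2.resize(T['p'][190:270,130:240],None,fx=3.6,fy=6,interpolation=2)
b=cv2.resize(T['p'][190:270,130:240],None,fx=3.6,fy=3.6,interpolation=2)
c=np.zeros((480,800,3),np.uint8);c[:a.shape[0],:390]=a;c[:288,395:791]=b
save('crop0',c)
save('fix0',T['p'],(280,210,400,310),5)
# top points with depth
for n,Z,pts in [('top',T,[(173,231),(171,230),(203,224),(205,223),(332,256),(372,282),(380,283),(303,240)]),('side',S,[(285,340),(285,335),(283,312),(347,228),(374,208)])]:
    for u in pts: print(n,u,np.round(atdepth(n,[u],[Z['d'][u[1],u[0]]]),3))
```

```text
top (173, 231) [[0.578 0.327 0.132]]
top (171, 230) [[0.581 0.332 0.132]]
top (203, 224) [[0.597 0.261 0.114]]
top (205, 223) [[0.601 0.259 0.104]]
top (332, 256) [[ 0.524 -0.035  0.087]]
top (372, 282) [[ 0.461 -0.123  0.133]]
top (380, 283) [[ 0.459 -0.141  0.129]]
top (303, 240) [[0.553 0.029 0.158]]
side (285, 340) [[0.579 0.342 0.128]]
side (285, 335) [[0.58  0.338 0.135]]
side (283, 312) [[0.597 0.274 0.127]]
side (347, 228) [[ 0.536 -0.259  0.   ]]
side (374, 208) [[ 0.462 -0.117  0.134]]
```

View pics/crop0.png

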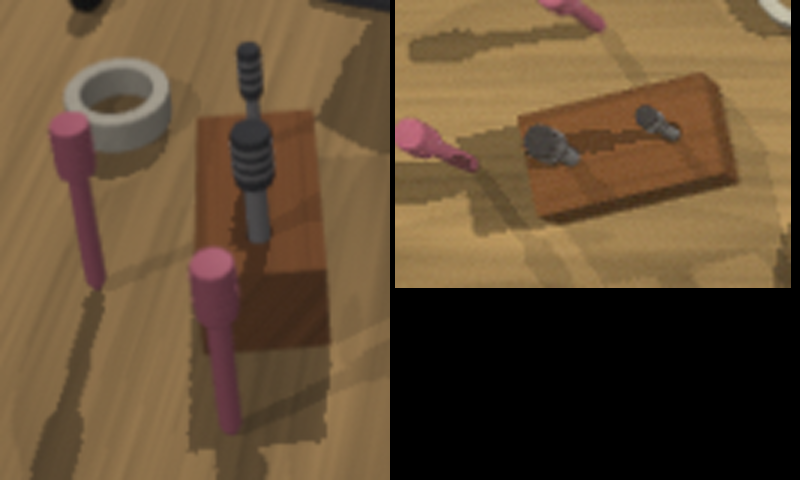

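View pics/fix0.png

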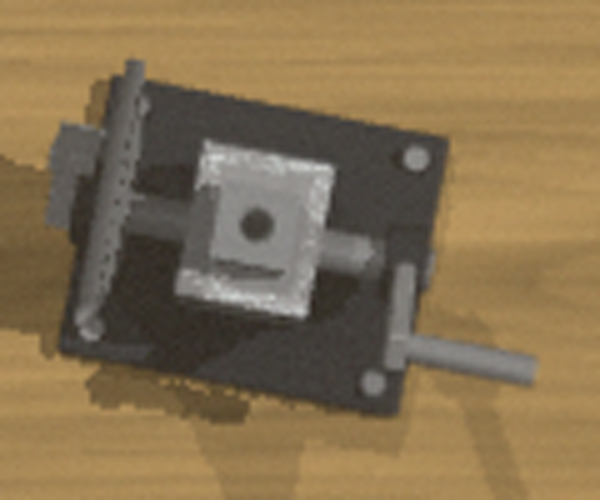

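The crop settles it: the thick dark-ribbed steel pin is the one at the rack's far-left end, about (171,230) in the top view. The slim one is at about (202,223), and the pink ones stand outside the rack. Next I'll refine the geometry.

```bash
cat >> h.py <<'E'
def cloud(name,d,state=None,step=1):
    v,u=np.mgrid[0:480:step,0:640:step]; m=d[v,u]>0
    uv=np.c_[u[m],v[m]]; return atdepth(name,uv,d[v,u][m],state),uv
E
python3 - <<'E'
from h import *
for n in ['top','side']:
    Z=np.load(f'pics/{n}0.npz');P,uv=cloud(n,Z['d'])
    def sel(x0,x1,y0,y1,z0,z1):
        m=(P[:,0]>x0)&(P[:,0]<x1)&(P[:,1]>y0)&(P[:,1]<y1)&(P[:,2]>z0)&(P[:,2]<z1);return P[m]
    b=sel(.3,.7,-.3,.2,-.01,.005); print(n,'bench z',np.median(b[:,2]))
    for lab,a in [('plate',(.4,.65,-.16,.08,.008,.017)),('block',(.47,.6,-.08,.03,.105,.115)),('sector',(.4,.65,-.02,.08,.145,.165)),('racktop',(.5,.68,.2,.4,.055,.065)),('knobA',(.55,.61,.3,.36,.1,.145)),('knobAtop',(.55,.61,.3,.36,.13,.145)),('knobB',(.56,.63,.24,.29,.1,.145)),('bar',(.4,.55,-.18,-.11,.11,.15)),('grip',(0.6,.75,-.12,.12,.01,.04)),('jar',(.55,.75,-.35,-.2,.05,.1))]:
        q=sel(*a)
        if len(q)<5: print(n,lab,len(q));continue
        r=cv2.minAreaRect(q[:,:2].astype(np.float32)*1000)
        print(n,lab,len(q),'mean',q.mean(0).round(4),'rect',np.round(r[0],1),np.round(r[1],1),round(r[2],1),'zmax',q[:,2].max().round(3))
E
```

```text
top bench z 0.0004527042532112002
top plate 2034 mean [ 0.5196 -0.0358  0.0124] rect [515.3 -38.4] [230.  232.2] 88.8 zmax 0.017
top block 217 mean [ 0.5259 -0.03    0.1104] rect [539.   -8.8] [99.6 44.5] 55.1 zmax 0.115
top sector 181 mean [0.5358 0.0328 0.1539] rect [535.5  32.9] [  8.7 107.5] 78.5 zmax 0.164
top racktop 1288 mean [0.5903 0.2976 0.0605] rect [619.1 305.9] [128.7 131.3] 12.2 zmax 0.065
top knobA 101 mean [0.5821 0.3316 0.1282] rect [582.5 333.1] [20.4 20.9] 2.0 zmax 0.137
top knobAtop 66 mean [0.5832 0.3336 0.1335] rect [582.7 333.3] [20.5 19.1] 87.3 zmax 0.137
top knobB 49 mean [0.5978 0.2638 0.1275] rect [598.7 264.5] [13.5 11.9] 14.0 zmax 0.139
top bar 135 mean [ 0.4608 -0.1331  0.1317] rect [ 461.4 -132.6] [48.2 14.2] 78.2 zmax 0.138
top grip 64 mean [ 0.7039 -0.0533  0.0168] rect [675.  -38.6] [146.9 155.3] 87.8 zmax 0.028
top jar 492 mean [ 0.7026 -0.2946  0.0788] rect [ 704.6 -296.5] [54.9 53.5] 82.7 zmax 0.093
side bench z 0.0004339076594437885
side plate 1125 mean [ 5.052e-01 -4.000e-04  1.220e-02] rect [524.1 -32.5] [173.  141.1] 79.2 zmax 0.017
side block 51 mean [0.564  0.0143 0.1102] rect [541.5  -5.4] [109.7  24.4] 43.8 zmax 0.115
side sector 265 mean [0.5343 0.0347 0.1517] rect [536.2  33.3] [14.7 98. ] 78.2 zmax 0.159
side racktop 1760 mean [0.5881 0.3074 0.0605] rect [620.3 306.2] [129.1 134. ] 12.6 zmax 0.065
side knobA 311 mean [0.5826 0.339  0.1219] rect [583.7 335.1] [22.2 21.2] 50.5 zmax 0.136
side knobAtop 106 mean [0.5836 0.3352 0.133 ] rect [583.5 334.3] [20.5 20.1] 53.8 zmax 0.136
side knobB 157 mean [0.5982 0.2694 0.1197] rect [599.  266.8] [13.1 13.6] 55.8 zmax 0.134
side bar 58 mean [ 0.459  -0.1321  0.1315] rect [ 460.8 -132.7] [45.3 13.4] 79.2 zmax 0.135
side grip 68 mean [ 0.6971 -0.0436  0.0155] rect [682.2 -25.7] [ 56.6 205.4] 53.7 zmax 0.024
side jar 354 mean [ 0.7027 -0.2863  0.0728] rect [ 704.6 -295.4] [56.5 55.8] 82.5 zmax 0.089
```

```bash
cat >> h.py <<'E'
def rel(pos,Rm,s=None,cmd=None):
    """shift mm/turn deg in tool axes from the current (or commanded) pose"""
    s=s or arm.observe()
    p0,R0=(np.array(s['position']),R.from_rotvec(s['ee_rot']).as_matrix()) if cmd is None else cmd
    sh=R0.T@(np.array(pos)-p0)*1000
    rv=np.degrees(R.from_matrix(R0.T@Rm).as_rotvec()); return sh,rv
def down(a):
    """tool x down, jaw (z) along world azimuth a"""
    x=np.array([0,0,-1.]);z=np.array([np.cos(a),np.sin(a),0]);return np.c_[x,np.cross(z,x),z]
E
python3 - <<'E'
from h import *
s=arm.observe(); print(s['position'],R.from_rotvec(s['ee_rot']).as_matrix().round(3))
for a in (12.6,192.6): print(a,rel((0.583,0.334,0.25),down(np.radians(a))))
Z=np.load('pics/side0.npz');P,uv=cloud('side',Z['d'])
pp=Z['p'][uv[:,1],uv[:,0]].astype(int)
m=(pp[:,0]-pp[:,1]>40)&(pp[:,2]-pp[:,1]>10)&(uv[:,1]>300)
q=P[m]; k=q[:,2]>0.09
for lo in (q[k&(q[:,1]>.37)],q[k&(q[:,1]<.37)]): print(len(lo),lo.mean(0) if len(lo) else '', lo[:,2].max() if len(lo) else '')
# refine block
Z=np.load('pics/top0.npz');P,uv=cloud('top',Z['d'])
c=np.array([.5235,-.032]);m=(np.hypot(*(P[:,:2]-c).T)<.03)&(abs(P[:,2]-.11)<.006)
print(m.sum(),cv2.minAreaRect((P[m][:,:2]*1000).astype(np.float32)),P[m].mean(0))
E
```

```text
[ 0.15507641 -0.60548183  0.22677362] [[-0.     0.969  0.248]
 [-0.     0.248 -0.969]
 [-1.    -0.     0.   ]]
12.6 (array([ -23.32816001,  647.64898963, -803.92211141]), array([-8.82334456e+01,  2.09006010e-03,  6.03791928e-03]))
192.6 (array([ -23.32816001,  647.64898963, -803.92211141]), array([ 9.17665542e+01,  6.08900200e-03, -2.10774268e-03]))
183 [0.58563891 0.42250534 0.12050304] 0.12713729558298204
135 [0.68344592 0.33539138 0.11929935] 0.12841252822714327
221 ((524.5420532226562, -31.993717193603516), (35.59351348876953, 35.941993713378906), 78.28477478027344) [ 0.52443653 -0.03204448  0.11027218]
```

send_rows:
  rows:
    - [[-23, 50, -62, -8, 0, 0, 100], [-23, 100, -124, -16, 0, 0, 100], [-23, 150, -186, -24, 0, 0, 100], [-23, 200, -248, -32, 0, 0, 100], [-23, 250, -310, -40, 0, 0, 100], [-23, 300, -372, -48, 0, 0, 100], [-23, 350, -434, -56, 0, 0, 100], [-23, 400, -496, -64, 0, 0, 100]]

```text
clock: 1.75
position: [0.3207, -0.2417, 0.2492]
ee_rot: [0.154, 1.564, -0.156]
force: [1.5, -0.3, -0.6]
width: 1.002
```

Run:
```python
from h import *
s=arm.observe(); print(s['clock'],s['position'],s['joints'].round(2));print(rel((0.583,0.334,0.25),down(np.radians(12.6))))
```

```text
1.75 [ 0.32066437 -0.24171429  0.24918631] [ 0.89  0.07 -0.39  2.01  0.03  1.06  0.28]
(array([ -1.21377424, 616.00390498, 144.24044066]), array([-23.91874758,   0.03781844,   0.05806117]))
```

send_rows:
  rows:
    - [[-1, 77, 18, -3, 0, 0, 100], [-1, 154, 36, -6, 0, 0, 100], [-1, 231, 54, -9, 0, 0, 100], [-1, 308, 72, -12, 0, 0, 100], [-1, 385, 90, -15, 0, 0, 100], [-1, 462, 108, -18, 0, 0, 100], [-1, 539, 126, -21, 0, 0, 100], [-1, 616, 144, -24, 0, 0, 100]]

```text
clock: 2.55
position: [0.4887, 0.1214, 0.25]
ee_rot: [-0.171, 1.563, 0.17]
force: [0.3, -1.0, 0.2]
width: 1.004
```

Run:
```python
from h import *
s=arm.observe(); print(s['clock'],s['position'],s['joints'].round(2));print(rel((0.583,0.334,0.22),down(np.radians(12.6))))
```

```text
2.55 [0.48866629 0.12135212 0.25001021] [ 0.24  0.31 -0.75  1.78  0.23  1.14 -0.36]
(array([ 30.03568955, 187.34197272, 137.91092582]), array([-0.15771768,  0.04478661,  0.02526805]))
```

send_rows:
  rows:
    - [[0, 38, 28, 0, 0, 0, 100], [0, 75, 55, 0, 0, 0, 100], [0, 113, 83, 0, 0, 0, 100], [0, 150, 110, 0, 0, 0, 100], [10, 187, 138, 0, 0, 0, 100], [20, 187, 138, 0, 0, 0, 100], [20, 187, 138, 0, 0, 0, 100], [20, 187, 138, 0, 0, 0, 100]]

```text
clock: 3.35
position: [0.5827, 0.3306, 0.2297]
ee_rot: [-0.17, 1.565, 0.168]
force: [-0.7, -0.7, -0.6]
width: 1.001
```

Run:
```python
from h import *
s=arm.observe(); print(s['clock'],s['position'],s['joints'].round(2));print(rel((0.583,0.334,0.22),down(np.radians(12.6))))
p,d=optics.get_image('wrist');np.savez('pics/w1.npz',p=p,d=d);save('w1',p)
P,uv=cloud('wrist',d,s)
for lab,c in (('A',(.583,.334)),('B',(.599,.266))):
    m=(np.hypot(*(P[:,:2]-c).T)<.025)&(P[:,2]>.129)&(P[:,2]<.14);q=P[m]
    print(lab,m.sum(),q.mean(0),cv2.minEnclosingCircle((q[:,:2]*1000).astype(np.float32)))
print(finder.place_of('wrist','pin_shoulder'))
```

```text
3.35 [0.5827081  0.33056426 0.22966115] [-0.18  0.6  -0.69  1.4   0.39  1.27 -0.69]
(array([9.65664359, 3.30570791, 1.02412835]), array([-0.28454018, -0.03651023,  0.06686379]))
A 637 [0.58167224 0.33189526 0.1318786 ] ((581.9846801757812, 331.4645080566406), 10.859155654907227)
B 155 [0.59735006 0.27508321 0.13131803] ((597.8507080078125, 272.7314453125), 6.926547050476074)
[{'xy': [425.0, 79.9], 'confidence': 0.89}, {'xy': [357.8, 162.9], 'confidence': 0.62}, {'xy': [317.5, 235.8], 'confidence': 0.57}]
```

View pics/w1.png

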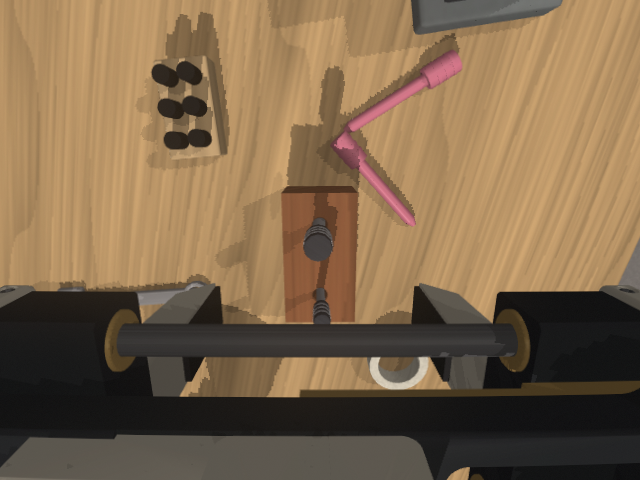

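The thick pin's knob is at (318,240), with the slim one behind it at (321,305). The two pink pins have toppled and are lying beside the rack; I never touched them. I'll descend onto the thick one.

send_rows:
  rows:
    - [[30, 2, 0.5, 0, 0, 0, 100], [60, 2, 0.5, 0, 0, 0, 100], [85, 2, 0.5, 0, 0, 0, 100], [110, 2, 0.5, 0, 0, 0, 100], [125, 2, 0.5, 0, 0, 0, 100], [130, 2, 0.5, 0, 0, 0, 100], [130, 2, 0.5, 0, 0, 0, 70], [130, 2, 0.5, 0, 0, 0, 40]]
  grip_force: 20

```text
clock: 4.25
position: [0.5834, 0.3343, 0.1012]
ee_rot: [-0.168, 1.562, 0.17]
force: [0.1, 0.6, 0.3]
width: 0.874
```

Run:
```python
from h import *
s=arm.observe(); print(s['clock'],s['position'],s['force'],s['width'])
p,d=optics.get_image('wrist');save('w2',p)
```

```text
4.25 [0.5833918  0.33427378 0.10123207] [0.10385219 0.58110173 0.27069471] 0.8743261468794346
```

View pics/w2.png

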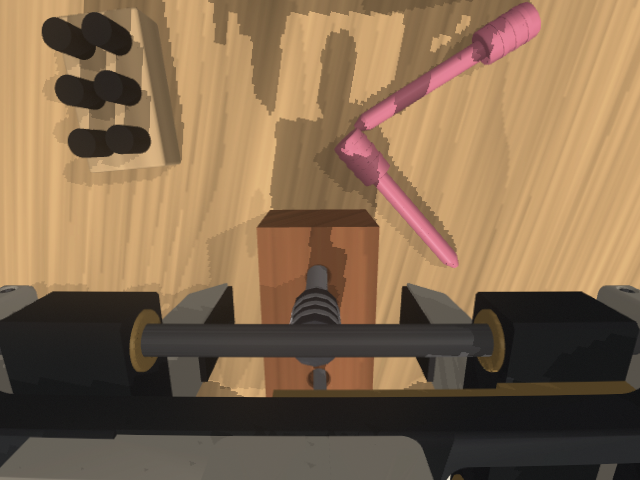

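send_rows:
  rows:
    - [[0, 0, 0, 0, 0, 0, 10], [0, 0, 0, 0, 0, 0, 10], [0, 0, 0, 0, 0, 0, 10], [0, 0, 0, 0, 0, 0, 10], [0, 0, 0, 0, 0, 0, 10], [0, 0, 0, 0, 0, 0, 10], [0, 0, 0, 0, 0, 0, 10], [0, 0, 0, 0, 0, 0, 10]]

```text
clock: 5.1
position: [0.5829, 0.334, 0.0998]
ee_rot: [-0.169, 1.564, 0.17]
force: [1.4, 0.4, -1.4]
width: 0.234
```

send_rows:
  rows:
    - [[-15, 0, 0, 0, 0, 0, 10], [-30, 0, 0, 0, 0, 0, 10], [-50, 0, 0, 0, 0, 0, 10], [-70, 0, 0, 0, 0, 0, 10], [-100, 0, 0, 0, 0, 0, 10], [-135, 0, 0, 0, 0, 0, 10], [-170, 0, 0, 0, 0, 0, 10], [-185, 0, 0, 0, 0, 0, 10]]

```text
clock: 5.9
position: [0.5828, 0.335, 0.2901]
ee_rot: [-0.168, 1.56, 0.172]
force: [1.1, 0.5, -1.4]
width: 0.233
```

Run:
```python
from h import *
s=arm.observe(); print(s['clock'],s['position'],s['force'],s['width'])
yaw=np.radians(-11.6)
print(rel((0.524,-0.032,0.285),down(yaw)))
print(rel((0.535,0.02,0.285),down(yaw)))
```

```text
5.9 [0.58278596 0.33500993 0.29005764] [ 1.12259006  0.52532294 -1.37815891] 0.23299727616798646
(array([   3.66824169, -345.85500294, -136.19293757]), array([23.99145377,  0.22671602, -0.18081395]))
(array([   3.8755231 , -297.42711795, -114.29095158]), array([23.99145377,  0.22671602, -0.18081395]))
```

send_rows:
  rows:
    - [[4, -45, -18, 4, 0, 0, 10], [4, -90, -36, 8, 0, 0, 10], [4, -135, -54, 12, 0, 0, 10], [4, -180, -72, 16, 0, 0, 10], [4, -225, -90, 20, 0, 0, 10], [4, -270, -108, 24, 0, 0, 10], [4, -315, -124, 24, 0, 0, 10], [4, -346, -136, 24, 0, 0, 10]]

```text
clock: 6.7
position: [0.5226, -0.0369, 0.281]
ee_rot: [0.16, 1.565, -0.163]
force: [1.0, -0.3, -1.4]
width: 0.235
```

send_rows:
  rows:
    - [[0, 0, 0, 0, 0, 0, 10], [0, 0, 0, 0, 0, 0, 10], [0, 0, 0, 0, 0, 0, 10], [0, 0, 0, 0, 0, 0, 10], [0, 0, 0, 0, 0, 0, 10], [0, 0, 0, 0, 0, 0, 10], [0, 0, 0, 0, 0, 0, 10], [0, 0, 0, 0, 0, 0, 10]]

```text
clock: 7.5
position: [0.524, -0.033, 0.2808]
ee_rot: [0.159, 1.565, -0.159]
force: [0.8, 0.3, -0.1]
width: 0.236
```

Run:
```python
from h import *
s=arm.observe(); print(s['clock'],s['position'],s['force'],s['width'],s['joints'].round(2))
for n in ('wrist','top','side'):
    p,d=optics.get_image(n);np.savez(f'pics/{n}3.npz',p=p,d=d);save(n+'3',p)
yaw=np.radians(-11.6)
print(rel((0.5245,-0.032,0.285),down(yaw)))
```

```text
7.5 [ 0.52403499 -0.03302256  0.28075995] [ 0.78889964  0.31118195 -0.12264074] 0.23561632030399582 [ 0.43  0.29 -0.6   1.7   0.18  1.21 -0.42]
(array([-4.24228263,  1.32367625,  0.24452506]), array([-0.03817887, -0.00169491,  0.00341984]))
```

View pics/wrist3.png

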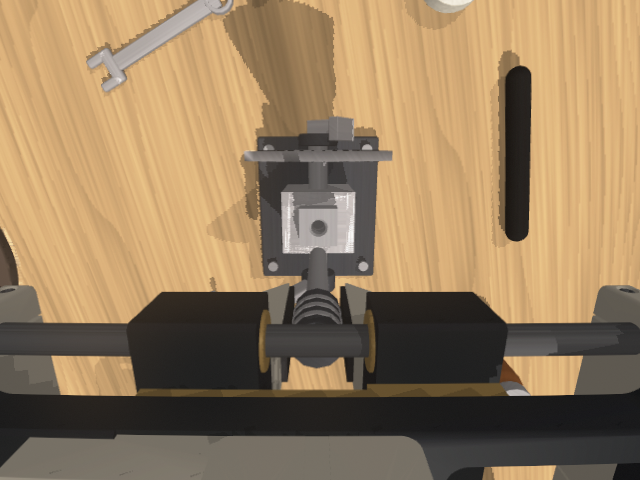

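View pics/side3.png

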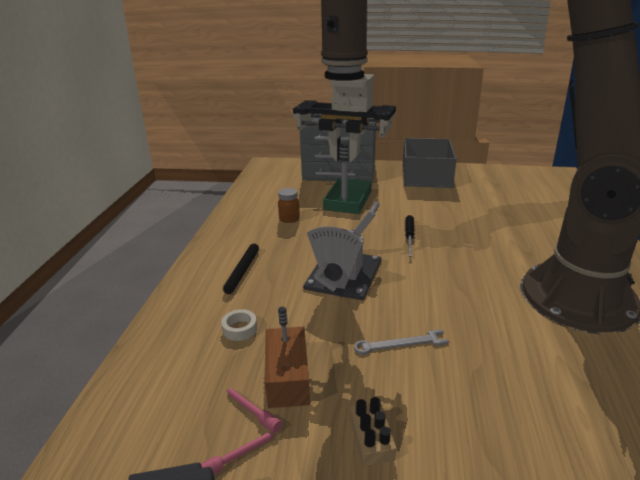

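The wrist view shows the hole at about (319,227) and the pin's nose near (317,250). I'll measure both in that picture.

Run:
```python
from h import *
from scipy.optimize import least_squares
s=arm.observe()
W=np.load('pics/wrist3.npz');p,d=W['p'],W['d']
save('w3c',p,(280,170,360,300),6)
P,uv=cloud('wrist',d,s)
c=np.array([.524,-.032]);m=(np.hypot(*(P[:,:2]-c).T)<.03)&(abs(P[:,2]-.11)<.005)
r=cv2.minAreaRect((P[m][:,:2]*1000).astype(np.float32));print('block wrist',r,P[m][:,2].mean())
# hole: dark px
g=cv2.cvtColor(p,cv2.COLOR_RGB2GRAY)
sub=g[215:240,305:333].astype(int);mm=sub<95
v,u=np.nonzero(mm);print('dark',mm.sum(),u.mean()+305,v.mean()+215, u.min()+305,u.max()+305,v.min()+215,v.max()+215)
print('hole',atz('wrist',[(u.mean()+305,v.mean()+215)],.11,s))
for n in ('wrist','side'):
    Z=np.load(f'pics/{n}3.npz');Q,_=cloud(n,Z['d'],s)
    m=(np.hypot(*(Q[:,:2]-[.524,-.033]).T)<.02)&(Q[:,2]>.19)&(Q[:,2]<.275);q=Q[m];print(n,len(q),'zmin',q[:,2].min(), 'zmax')
    q=q[q[:,2]>.2]
    f=lambda a:np.hypot(q[:,0]-a[0]-a[2]*(q[:,2]-.19),q[:,1]-a[1]-a[3]*(q[:,2]-.19))-.006
    o=least_squares(f,[.524,-.033,0,0],loss='soft_l1',f_scale=.001);print(n,o.x,np.abs(f(o.x)).mean())
```

```text
block wrist ((524.0624389648438, -33.08714294433594), (35.94021987915039, 35.371177673339844), 77.59717559814453) 0.10905532597493606
dark 118 318.4830508474576 226.135593220339 312 324 221 233
hole [[ 0.52486927 -0.03236305  0.11      ]]
wrist 769 zmin 0.1960764997976986 zmax
wrist [ 0.5233522  -0.03417481 -0.00862824 -0.01320866] 0.00014291674598479795
side 210 zmin 0.19136791391426938 zmax
side [ 0.52389204 -0.0344424  -0.00773608 -0.01236466] 0.0010371348132321874
```

View pics/w3c.png

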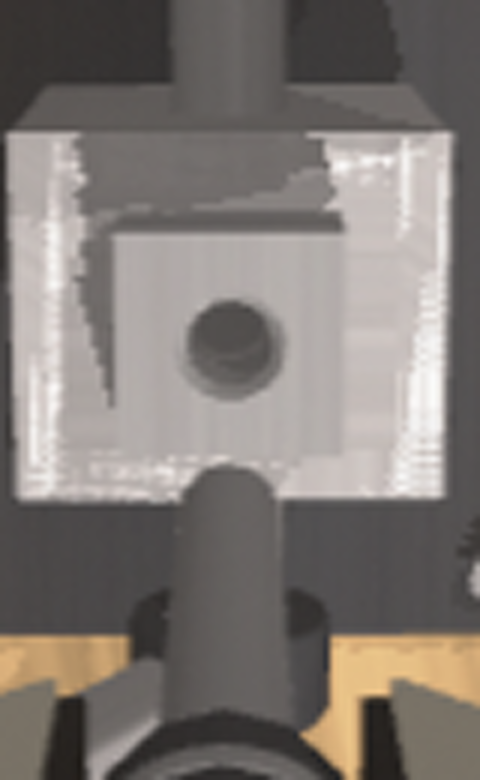

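send_rows:
  rows:
    - [[10, 1, 1, 0, 0, 0, 10], [25, 1, 1, 0, 0, 0, 10], [40, 1, 1, 0, 0, 0, 10], [55, 1, 1, 0, 0, 0, 10], [65, 1, 1, 0, 0, 0, 10], [70, 1, 1, 0, 0, 0, 10], [72, 1, 1, 0, 0, 0, 10], [72, 1, 1, 0, 0, 0, 10]]

```text
clock: 8.45
position: [0.5253, -0.0324, 0.2089]
ee_rot: [0.159, 1.565, -0.159]
force: [0.1, 0.5, -2.1]
width: 0.234
```

Run:
```python
from h import *
s=arm.observe(); print(s['clock'],s['position'],s['force'],s['width'])
p,d=optics.get_image('wrist');save('w4c',p,(280,190,360,300),6)
p,d=optics.get_image('side');save('s4c',p,(300,130,400,280),4)
```

```text
8.45 [ 0.52528011 -0.03239381  0.20887142] [ 0.12928326  0.5463716  -2.07444458] 0.23442434690312217
```

View pics/w4c.png

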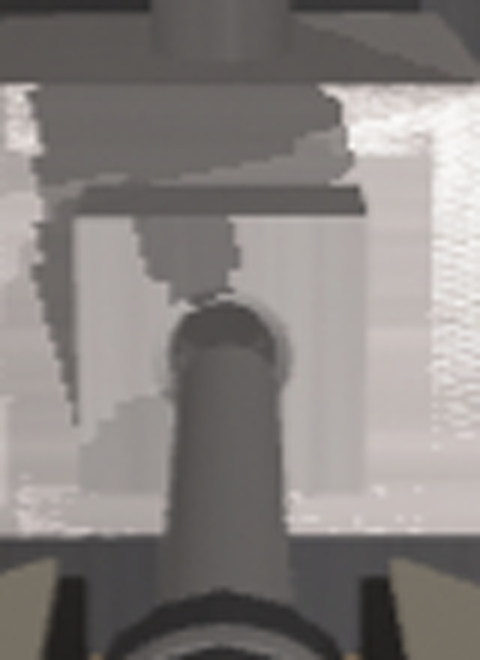

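View pics/s4c.png

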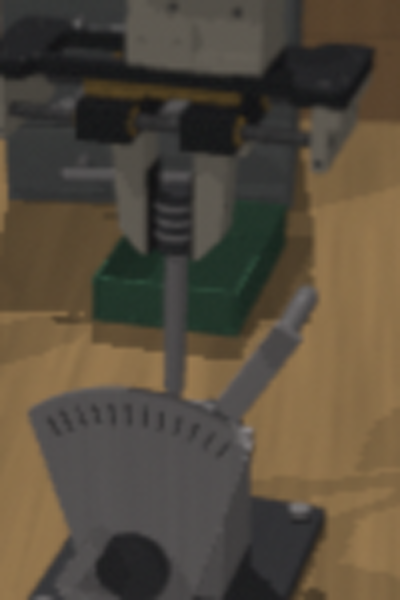

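send_rows:
  rows:
    - [[2, 0, 0.5, 0, 0, 0, 10], [4, 0, 0.5, 0, 0, 0, 10], [6, 0, 0.5, 0, 0, 0, 10], [8, 0, 0.5, 0, 0, 0, 10], [10, 0, 0.5, 0, 0, 0, 10], [12, 0, 0.5, 0, 0, 0, 10], [14, 0, 0.5, 0, 0, 0, 10], [14, 0, 0.5, 0, 0, 0, 10]]

```text
clock: 9.35
position: [0.5255, -0.0325, 0.1944]
ee_rot: [0.159, 1.565, -0.159]
force: [0.5, 0.7, -1.5]
width: 0.236
```

Run:
```python
from h import *
s=arm.observe(); print(s['clock'],s['position'],s['force'],s['ft_torque'],s['width'])
p,d=optics.get_image('wrist');save('w5c',p,(280,190,360,300),6)
```

```text
9.35 [ 0.52545216 -0.03252364  0.19444057] [ 0.49559955  0.68293803 -1.46624589] [-0.02259976 -0.01181975 -0.04565117] 0.23614686247643027
```

View pics/w5c.png

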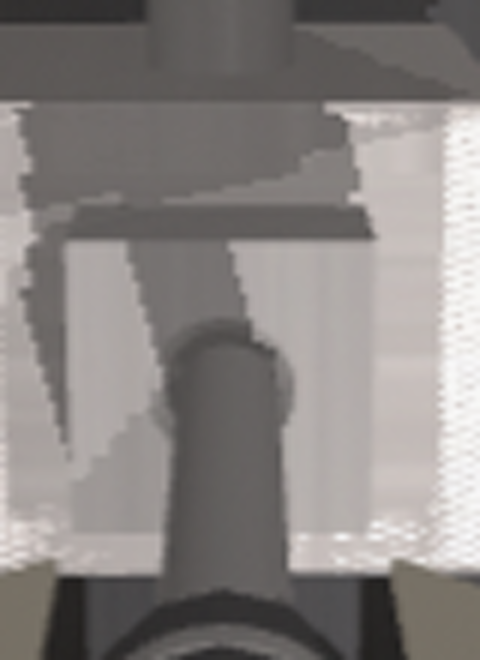

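send_rows:
  rows:
    - [[2, 0, 0.3, 0, 0, 0, 10], [4, 0, 0.3, 0, 0, 0, 10], [6, 0, 0.3, 0, 0, 0, 10], [8, 0, 0.3, 0, 0, 0, 10], [10, 0, 0.3, 0, 0, 0, 10], [12, 0, 0.3, 0, 0, 0, 10], [14, 0, 0.3, 0, 0, 0, 10], [15, 0, 0.3, 0, 0, 0, 10]]

```text
clock: 10.2
position: [0.5258, -0.0326, 0.1795]
ee_rot: [0.159, 1.565, -0.16]
force: [-2.4, 0.4, -0.1]
width: 0.233
```

send_rows:
  rows:
    - [[0, 0, 0, 0, 0, 0, 50], [0, 0, 0, 0, 0, 0, 50], [0, 0, 0, 0, 0, 0, 50], [0, 0, 0, 0, 0, 0, 50], [0, 0, 0, 0, 0, 0, 50], [0, 0, 0, 0, 0, 0, 50], [-5, 0, 0, 0, 0, 0, 50], [-15, 0, 0, 0, 0, 0, 50]]

```text
clock: 11.0
position: [0.5255, -0.0326, 0.1948]
ee_rot: [0.159, 1.566, -0.159]
force: [-0.3, 0.1, -0.1]
width: 0.5
```

Run:
```python
from h import *
s=arm.observe(); print(s['clock'],s['position'],s['force'],s['ft_torque'],s['width'])
p,d=optics.get_image('wrist');save('w6',p)
p,d=optics.get_image('side');save('s6c',p,(300,130,400,280),4);np.savez('pics/s6.npz',p=p,d=d)
yaw=np.radians(-11.6)
print(finder.place_of('side','crossbar'))
```

```text
11.0 [ 0.52553239 -0.03263959  0.19483142] [-0.30632877  0.06307053 -0.11124547] [ 0.00990352 -0.09787063 -0.01772957] 0.5004731058791904
[{'xy': [341.8, 253.0], 'confidence': 0.7}, {'xy': [372.7, 211.5], 'confidence': 0.63}]
```

View pics/w6.png

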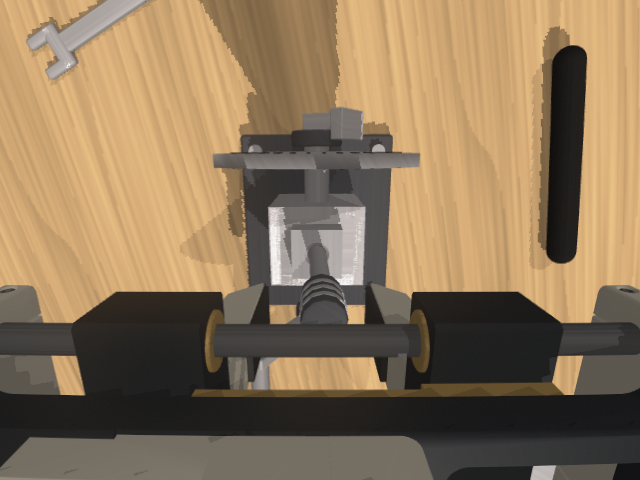

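View pics/s6c.png

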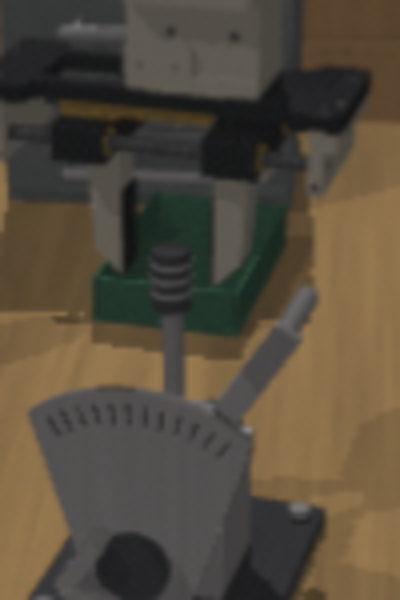

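```bash
cat >> h.py <<'E'
C=np.array([.5245,-.0325]);YAW=np.radians(-11.6)
def fx(x,y,z): # fixture->world
    c,s_=np.cos(YAW),np.sin(YAW); return np.array([C[0]+c*x-s_*y,C[1]+s_*x+c*y,z])
def barpos(th,y=-.112): return fx(.08*np.sin(th),y,.058+.08*np.cos(th))
def infx(P):
    c,s_=np.cos(YAW),np.sin(YAW);q=np.array(P)[:2]-C;return np.array([c*q[0]+s_*q[1],-s_*q[0]+c*q[1],P[2]])
E
python3 - <<'E'
from h import *
s=arm.observe()
print(barpos(-.54),infx((.461,-.1327,.1266)),infx(s['position']))
b=fx(-.0412,-.112,.24);print(b,rel(b,down(YAW)))
E
```

```text
[ 0.46168848 -0.13394192  0.12661669] [-0.04205502 -0.11092189  0.1266    ] [0.00208484 0.0004034  0.19586826]
[ 0.46162077 -0.13392802  0.24      ] (array([ -44.24161238, -112.424497  ,  -43.117557  ]), array([-0.0414107,  0.1115646, -0.0131262]))
```

send_rows:
  rows:
    - [[-25, 0, 0, 0, 0, 0, 50], [-45, 0, 0, 0, 0, 0, 50], [-45, -30, -12, 0, 0, 0, 50], [-45, -65, -25, 0, 0, 0, 50], [-45, -95, -36, 0, 0, 0, 50], [-45, -112, -42, 0, 0, 0, 50], [-45, -112, -42, 0, 0, 0, 50], [-45, -112, -42, 0, 0, 0, 50]]

```text
clock: 11.95
position: [0.4624, -0.1337, 0.2399]
ee_rot: [0.16, 1.564, -0.16]
force: [0.1, 0.9, 0.8]
width: 0.501
```

Run:
```python
from h import *
s=arm.observe(); print(s['clock'],s['position'],infx(s['position']),s['width'])
p,d=optics.get_image('wrist');save('w7',p)
P,uv=cloud('wrist',d,s)
F=np.array([infx(q) for q in P[(np.abs(P[:,2]-.12)<.03)]])
m=(F[:,1]<-.08)&(F[:,1]>-.14)&(F[:,0]>-.07)&(F[:,0]<0)&(F[:,2]>.128)
print(m.sum(),F[m].mean(0),F[m].min(0),F[m].max(0))
T,_,_=camT('wrist',s);print(T[:3,3],infx(T[:3,3]))
```

```text
11.95 [ 0.46238767 -0.13365477  0.23992328] [-0.04050371 -0.11157813  0.23992328] 0.501361440423829
1113 [-0.04225939 -0.10690931  0.13105264] [-0.04880716 -0.1355372   0.12801046] [-0.03569289 -0.08000001  0.13396646]
[ 0.47606254 -0.06267778  0.39707068] [-0.04138005 -0.03930111  0.39707068]
```

View pics/w7.png

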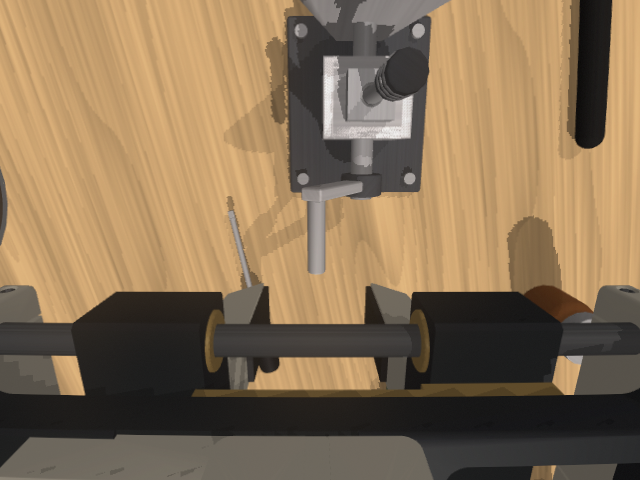

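send_rows:
  rows:
    - [[30, 0, -1.5, 0, 0, 0, 50], [60, 0, -1.5, 0, 0, 0, 50], [90, 0, -1.5, 0, 0, 0, 50], [110, 0, -1.5, 0, 0, 0, 50], [125, 0, -1.5, 0, 0, 0, 50], [128, 0, -1.5, 0, 0, 0, 22], [128, 0, -1.5, 0, 0, 0, 22], [128, 0, -1.5, 0, 0, 0, 22]]

```text
clock: 12.8
position: [0.4616, -0.133, 0.1125]
ee_rot: [0.159, 1.564, -0.159]
force: [0.5, -0.4, 1.1]
width: 0.29
```

Run:
```python
from h import *
s=arm.observe(); print(s['clock'],s['position'],infx(s['position']),s['width'],s['force'])
p,d=optics.get_image('wrist');save('w8',p)
for th in np.arange(-.54,.6,.1): 
    b=barpos(th); sh,_=rel(b-[0,0,.015],down(YAW)); print(round(th,2),sh.round(1))
```

```text
12.8 [ 0.46158488 -0.1330268   0.11254411] [-0.04141638 -0.11112441  0.11254411] 0.2900928968164541 [ 0.48126685 -0.38979104  1.08263147]
-0.54 [ 1.1 -0.7  0.2]
-0.44 [-2.7 -0.7  7.3]
-0.34 [-5.7 -0.7 14.7]
-0.24 [-8.  -0.7 22.4]
-0.14 [-9.5 -0.7 30.2]
-0.04 [-10.2  -0.7  38.2]
0.06 [-10.1  -0.7  46.2]
0.16 [-9.2 -0.7 54.1]
0.26 [-7.5 -0.7 61.9]
0.36 [-5.1 -0.7 69.5]
0.46 [-1.9 -0.7 76.9]
0.56 [ 2.  -0.7 83.8]
```

View pics/w8.png

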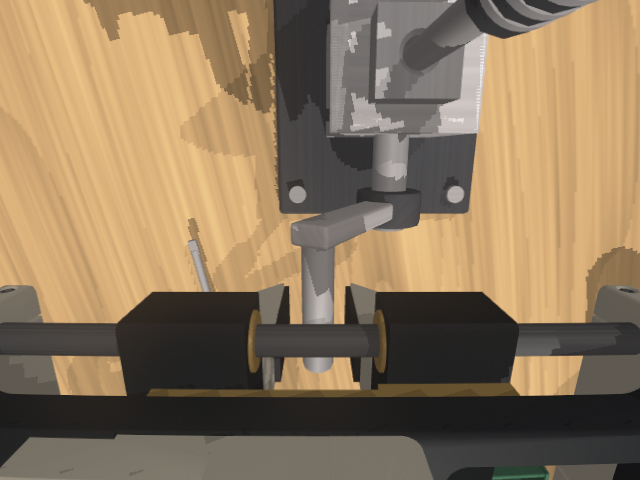

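send_rows:
  rows:
    - [[-1, 0, 2, 0, 0, 0, 22], [-2, 0, 4, 0, 0, 0, 22], [-3, 0, 6.5, 0, 0, 0, 22], [-4, 0, 9, 0, 0, 0, 22], [-5, 0, 11.5, 0, 0, 0, 22], [-5.5, 0, 14, 0, 0, 0, 22], [-6, 0, 16, 0, 0, 0, 22], [-6.5, 0, 18, 0, 0, 0, 22]]

```text
clock: 13.65
position: [0.4776, -0.1372, 0.1183]
ee_rot: [0.159, 1.567, -0.16]
force: [-5.2, 1.1, 3.1]
width: 0.222
```

```bash
cat > chk.py <<'E'
from h import *
import sys
s=arm.observe(); F=R.from_rotvec(s['ee_rot']).as_matrix().T@s['force']
print(round(s['clock'],2),infx(s['position']).round(4),s['width'].round(3),'F tool',F.round(1))
p,d=optics.get_image('side');save(sys.argv[1],p,(290,150,410,290),3);np.savez('pics/last.npz',d=d)
Q,_=cloud('side',d,None)
G=np.array([infx(q) for q in Q[(np.hypot(*(Q[:,:2]-C).T)<.2)&(Q[:,2]>.1)&(Q[:,2]<.25)]])
k=G[(np.hypot(G[:,0],G[:,1])<.02)];print('pin top z',k[:,2].max().round(4) if len(k) else None)
b=G[(G[:,1]<-.08)&(G[:,1]>-.095)&(abs(G[:,0])<.1)&(G[:,2]<.15)]
if len(b): print('bar',len(b),np.median(b,0).round(3))
E
python3 chk.py s9
```

```text
Traceback (most recent call last):
  File "chk.py", line 4, in <module>
    print(round(s['clock'],2),infx(s['position']).round(4),s['width'].round(3),'F tool',F.round(1))
                                                           ^^^^^^^^^^^^^^^^
AttributeError: 'float' object has no attribute 'round'
```

```bash
sed -i "s/s\['width'\].round(3)/s['width']/" chk.py; python3 chk.py s9
```

```text
13.65 [-0.0249 -0.112   0.1183] 0.22189891972260634 F tool [-3.1 -0.  -5.3]
pin top z 0.2096
bar 18 [-0.032 -0.087  0.139]
```

View pics/s9.png

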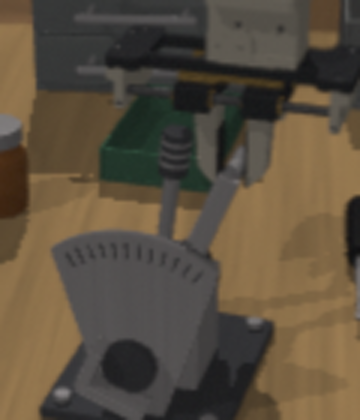

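send_rows:
  rows:
    - [[-0.3, 0, 0.8, 0, 0, 0, 22], [-0.5, 0, 1.6, 0, 0, 0, 22], [-0.7, 0, 2.4, 0, 0, 0, 22], [-0.9, 0, 3.2, 0, 0, 0, 22], [-1.1, 0, 4, 0, 0, 0, 22], [-1.3, 0, 4.8, 0, 0, 0, 22], [-1.5, 0, 5.6, 0, 0, 0, 22], [-1.7, 0, 6.4, 0, 0, 0, 22]]

```text
clock: 14.5
position: [0.4848, -0.1384, 0.12]
ee_rot: [0.159, 1.565, -0.159]
force: [-4.2, 0.8, 1.9]
width: 0.22
```

```bash
python3 chk.py s10
```

```text
14.5 [-0.0176 -0.1117  0.12  ] 0.21999295300869826 F tool [-1.9 -0.1 -4.2]
pin top z 0.2101
bar 19 [-0.024 -0.088  0.141]
```

send_rows:
  rows:
    - [[-0.1, 0, 0.8, 0, 0, 0, 22], [-0.3, 0, 1.6, 0, 0, 0, 22], [-0.4, 0, 2.4, 0, 0, 0, 22], [-0.6, 0, 3.2, 0, 0, 0, 22], [-0.7, 0, 4, 0, 0, 0, 22], [-0.8, 0, 4.8, 0, 0, 0, 22], [-0.9, 0, 5.6, 0, 0, 0, 22], [-1, 0, 6.4, 0, 0, 0, 22]]

```text
clock: 15.35
position: [0.491, -0.1397, 0.121]
ee_rot: [0.159, 1.565, -0.159]
force: [-3.4, 0.7, 3.3]
width: 0.216
```

```bash
python3 chk.py s11
```

```text
15.35 [-0.0112 -0.1118  0.121 ] 0.21599683593509852 F tool [-3.3  0.  -3.4]
pin top z 0.2094
bar 16 [-0.019 -0.087  0.143]
```

send_rows:
  rows:
    - [[-0.1, 0, 0.8, 0, 0, 0, 22], [-0.2, 0, 1.6, 0, 0, 0, 22], [-0.3, 0, 2.4, 0, 0, 0, 22], [-0.3, 0, 3.2, 0, 0, 0, 22], [-0.4, 0, 4, 0, 0, 0, 22], [-0.4, 0, 4.8, 0, 0, 0, 22], [-0.5, 0, 5.6, 0, 0, 0, 22], [-0.5, 0, 6.4, 0, 0, 0, 22]]

```text
clock: 16.2
position: [0.4973, -0.1411, 0.1215]
ee_rot: [0.159, 1.565, -0.159]
force: [-2.4, -0.3, 1.3]
width: 0.22
```

```bash
python3 chk.py s12
```

```text
16.2 [-0.0048 -0.1118  0.1215] 0.2198693036414457 F tool [-1.3 -0.8 -2.3]
pin top z 0.21
bar 17 [-0.012 -0.088  0.144]
```

send_rows:
  rows:
    - [[0, 0, 0.8, 0, 0, 0, 22], [0, 0, 1.6, 0, 0, 0, 22], [0, 0, 2.4, 0, 0, 0, 22], [0, 0, 3.2, 0, 0, 0, 22], [0.1, 0, 4, 0, 0, 0, 22], [0.1, 0, 4.8, 0, 0, 0, 22], [0.2, 0, 5.6, 0, 0, 0, 22], [0.2, 0, 6.4, 0, 0, 0, 22]]

```text
clock: 17.05
position: [0.5035, -0.1424, 0.1213]
ee_rot: [0.159, 1.565, -0.16]
force: [-2.2, 0.4, 2.2]
width: 0.219
```

```bash
python3 chk.py s13
```

```text
17.05 [ 0.0015 -0.1118  0.1213] 0.21899192944101317 F tool [-2.2 -0.1 -2.3]
pin top z 0.2092
bar 14 [-0.005 -0.09   0.143]
```

send_rows:
  rows:
    - [[0.1, 0, 0.8, 0, 0, 0, 22], [0.2, 0, 1.6, 0, 0, 0, 22], [0.2, 0, 2.4, 0, 0, 0, 22], [0.3, 0, 3.2, 0, 0, 0, 22], [0.4, 0, 4, 0, 0, 0, 22], [0.5, 0, 4.8, 0, 0, 0, 22], [0.6, 0, 5.6, 0, 0, 0, 22], [0.7, 0, 6.4, 0, 0, 0, 22]]

```text
clock: 17.9
position: [0.5098, -0.1436, 0.1206]
ee_rot: [0.159, 1.565, -0.159]
force: [-3.0, -0.1, 1.8]
width: 0.221
```

```bash
python3 chk.py s14
```

```text
17.9 [ 0.008  -0.1118  0.1206] 0.22053100257033426 F tool [-1.8 -0.7 -2.9]
pin top z 0.2094
bar 11 [-0.001 -0.09   0.144]
```

send_rows:
  rows:
    - [[0.1, 0, 0.8, 0, 0, 0, 22], [0.3, 0, 1.6, 0, 0, 0, 22], [0.4, 0, 2.4, 0, 0, 0, 22], [0.6, 0, 3.2, 0, 0, 0, 22], [0.7, 0, 4, 0, 0, 0, 22], [0.9, 0, 4.8, 0, 0, 0, 22], [1, 0, 5.6, 0, 0, 0, 22], [1.2, 0, 6.4, 0, 0, 0, 22]]

```text
clock: 18.75
position: [0.5161, -0.1449, 0.1194]
ee_rot: [0.159, 1.565, -0.16]
force: [-2.9, 0.2, 1.7]
width: 0.216
```

```bash
python3 chk.py s15
```

```text
18.75 [ 0.0144 -0.1118  0.1194] 0.21564587579447442 F tool [-1.7 -0.4 -2.9]
pin top z 0.2089
bar 5 [ 0.004 -0.091  0.139]
```

send_rows:
  rows:
    - [[0.2, 0, 0.8, 0, 0, 0, 22], [0.4, 0, 1.6, 0, 0, 0, 22], [0.6, 0, 2.4, 0, 0, 0, 22], [0.8, 0, 3.2, 0, 0, 0, 22], [1, 0, 4, 0, 0, 0, 22], [1.2, 0, 4.8, 0, 0, 0, 22], [1.4, 0, 5.6, 0, 0, 0, 22], [1.7, 0, 6.4, 0, 0, 0, 22]]

```text
clock: 19.6
position: [0.5224, -0.1462, 0.1177]
ee_rot: [0.159, 1.565, -0.159]
force: [-2.0, 0.1, 2.2]
width: 0.221
```

```bash
python3 chk.py s16
```

```text
19.6 [ 0.0208 -0.1118  0.1177] 0.22125063364713388 F tool [-2.2 -0.3 -2. ]
pin top z 0.1666
bar 14 [ 0.013 -0.088  0.142]
```

View pics/s16.png

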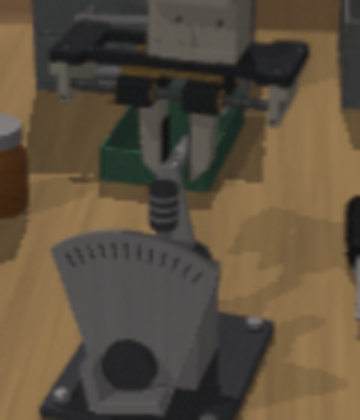

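The pin has dropped: its top went from 0.209 to 0.167. I'll take a second look to see whether it was still falling. No more pushing.

```bash
python3 chk.py s17
```

```text
19.65 [ 0.0209 -0.1118  0.1176] 0.21631548666894754 F tool [-0.9 -0.7 -0.9]
pin top z 0.165
bar 18 [ 0.012 -0.089  0.143]
```

send_rows:
  rows:
    - [[0, 0, -1, 0, 0, 0, 22], [0, 0, -2, 0, 0, 0, 22], [0, 0, -3, 0, 0, 0, 22], [0, 0, -3, 0, 0, 0, 22], [0, 0, -3, 0, 0, 0, 22], [0, 0, -3, 0, 0, 0, 22], [0, 0, -3, 0, 0, 0, 22], [0, 0, -3, 0, 0, 0, 22]]

```text
clock: 20.5
position: [0.5194, -0.1456, 0.1177]
ee_rot: [0.159, 1.565, -0.159]
force: [0.5, 0.6, 0.3]
width: 0.216
```

```bash
python3 chk.py s18
python3 - <<'E'
from h import *
d=np.load('pics/last.npz')['d'];Q,_=cloud('side',d)
m=(np.hypot(*(Q[:,:2]-C).T)<.025)&(Q[:,2]>.105)&(Q[:,2]<.18);q=Q[m]
print(len(q),np.histogram(q[:,2],bins=np.arange(.105,.18,.005)))
t=q[q[:,2]>.158];print(t.round(3)[:30])
p,d=optics.get_image('wrist');save('w18',p)
E
```

```text
20.5 [ 0.0177 -0.1118  0.1177] 0.2164952729276442 F tool [-0.3  0.7  0.4]
pin top z 0.1643
bar 14 [ 0.012 -0.088  0.142]
178 (array([ 1,  8,  0,  1,  8, 18, 21, 18, 20, 19, 22, 42,  0,  0]), array([0.105, 0.11 , 0.115, 0.12 , 0.125, 0.13 , 0.135, 0.14 , 0.145,
       0.15 , 0.155, 0.16 , 0.165, 0.17 , 0.175]))
[[ 0.531 -0.036  0.163]
 [ 0.529 -0.038  0.162]
 [ 0.526 -0.036  0.163]
 [ 0.524 -0.037  0.163]
 [ 0.522 -0.037  0.163]
 [ 0.52  -0.04   0.162]
 [ 0.518 -0.04   0.162]
 [ 0.516 -0.041  0.161]
 [ 0.532 -0.032  0.162]
 [ 0.53  -0.032  0.163]
 [ 0.528 -0.034  0.162]
 [ 0.526 -0.031  0.163]
 [ 0.523 -0.029  0.164]
 [ 0.522 -0.034  0.162]
 [ 0.52  -0.034  0.162]
 [ 0.517 -0.035  0.161]
 [ 0.515 -0.037  0.161]
 [ 0.513 -0.034  0.162]
 [ 0.532 -0.026  0.163]
 [ 0.53  -0.029  0.161]
 [ 0.528 -0.03   0.161]
 [ 0.525 -0.028  0.162]
 [ 0.523 -0.029  0.162]
 [ 0.521 -0.027  0.163]
 [ 0.519 -0.025  0.164]
 [ 0.517 -0.028  0.163]
 [ 0.515 -0.029  0.162]
 [ 0.513 -0.028  0.163]
 [ 0.532 -0.028  0.16 ]
 [ 0.53  -0.027  0.16 ]]
```

View pics/s18.png

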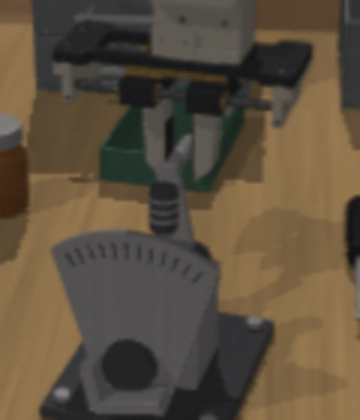

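View pics/w18.png

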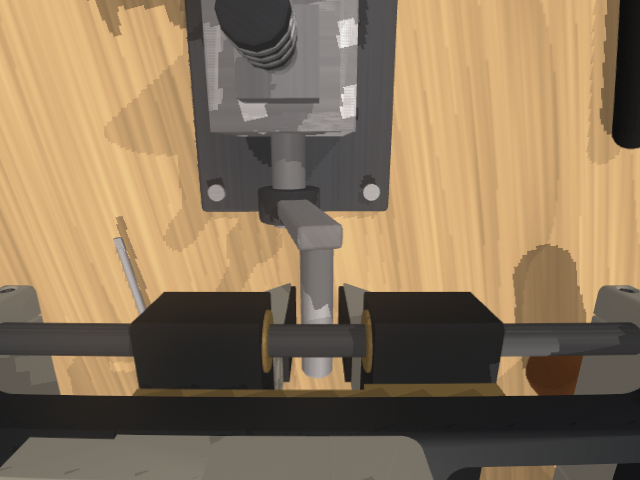

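send_rows:
  rows:
    - [[0, 0, 1.5, 0, 0, 0, 22], [0, 0, 3, 0, 0, 0, 22], [0.3, 0, 3.5, 0, 0, 0, 22], [0.3, 0, 4, 0, 0, 0, 22], [0.5, 0, 4.5, 0, 0, 0, 22], [0.6, 0, 5, 0, 0, 0, 22], [0.7, 0, 5.5, 0, 0, 0, 22], [0.8, 0, 5.5, 0, 0, 0, 22]]

```text
clock: 21.4
position: [0.5247, -0.1467, 0.1169]
ee_rot: [0.159, 1.565, -0.159]
force: [-2.0, 0.4, 1.1]
width: 0.215
```

```bash
python3 chk.py s19
python3 - <<'E'
from h import *
d=np.load('pics/last.npz')['d'];Q,_=cloud('side',d)
m=(np.hypot(*(Q[:,:2]-C).T)<.013)&(Q[:,2]>.15)&(Q[:,2]<.18);q=Q[m];q=q[q[:,2]>q[:,2].max()-.006];print(len(q),np.median(q[:,2]))
E
```

```text
21.4 [ 0.0232 -0.1118  0.1169] 0.2154279290497226 F tool [-1.1 -0.1 -2.1]
pin top z 0.1603
bar 16 [ 0.015 -0.089  0.142]
48 0.15776829345410423
```

send_rows:
  rows:
    - [[0, 0, -2, 0, 0, 0, 50], [0, 0, -2, 0, 0, 0, 50], [0, 0, -2, 0, 0, 0, 50], [-10, 0, -2, 0, 0, 0, 50], [-40, 0, -2, 0, 0, 0, 50], [-80, 0, -2, 0, 0, 0, 50], [-110, 0, -2, 0, 0, 0, 0], [-110, 0, -2, 0, 0, 0, 0]]

```text
clock: 22.25
position: [0.5254, -0.1462, 0.232]
ee_rot: [0.158, 1.557, -0.16]
force: [0.5, 0.7, 0.7]
width: 0.368
```

Run:
```python
from h import *
s=arm.observe(); print(s['clock'],s['position'],s['width'],s['force'])
p,d=optics.get_image('wrist');save('w20',p)
P,_=cloud('wrist',d,s)
m=(np.hypot(*(P[:,:2]-C).T)<.03)&(P[:,2]>.15)&(P[:,2]<.17);q=P[m];print(len(q),q.mean(0) if len(q) else 0, cv2.minEnclosingCircle((q[:,:2]*1000).astype(np.float32)) if len(q) else 0)
p,d=optics.get_image('top');save('t20',p,(270,200,410,310),5)
P,_=cloud('top',d)
m=(np.hypot(*(P[:,:2]-C).T)<.02)&(P[:,2]>.15)&(P[:,2]<.17);q=P[m];print(len(q),q.mean(0) if len(q) else 0)
print(rel(np.r_[C,.19],down(YAW)))
```

```text
22.25 [ 0.52542394 -0.14623565  0.23201818] 0.36849221328582815 [0.46515994 0.74722187 0.66567859]
1147 [ 0.52319083 -0.03325194  0.1565402 ] ((523.1226806640625, -32.82490158081055), 11.253436088562012)
82 [ 0.52240557 -0.031415    0.15777592]
(array([ 37.91179565, 111.79823381, -21.80038908]), array([-0.04676819,  0.12154813,  0.01859265]))
```

View pics/w20.png

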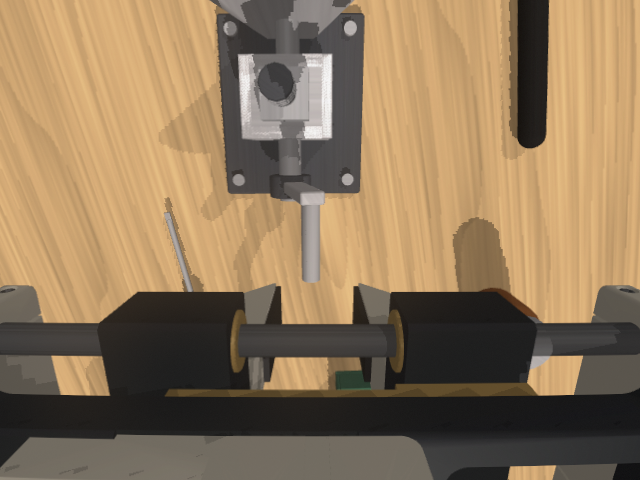

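send_rows:
  rows:
    - [[0, 40, -8, 0, 0, 0, 0], [0, 80, -15, 0, 0, 0, 0], [10, 111, -22, 0, 0, 0, 0], [30, 111, -22, 0, 0, 0, 0], [50, 111, -22, 0, 0, 0, 0], [55, 111, -22, 0, 0, 0, 0], [55, 111, -22, 0, 0, 0, 0], [55, 111, -22, 0, 0, 0, 0]]

```text
clock: 23.15
position: [0.5238, -0.0332, 0.1723]
ee_rot: [0.16, 1.565, -0.16]
force: [-0.3, -0.5, -0.0]
width: 0.01
```

```bash
python3 chk.py s21;python3 - <<'E'
from h import *
p,d=optics.get_image('wrist');save('w21',p)
E
```

```text
23.15 [-0.0005 -0.0009  0.1723] 0.009756152624094697 F tool [ 0.  -0.6 -0.2]
pin top z 0.2371
```

View pics/s21.png

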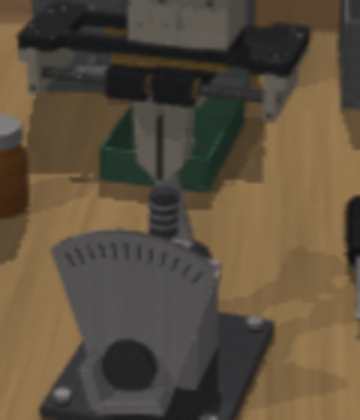

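View pics/w21.png

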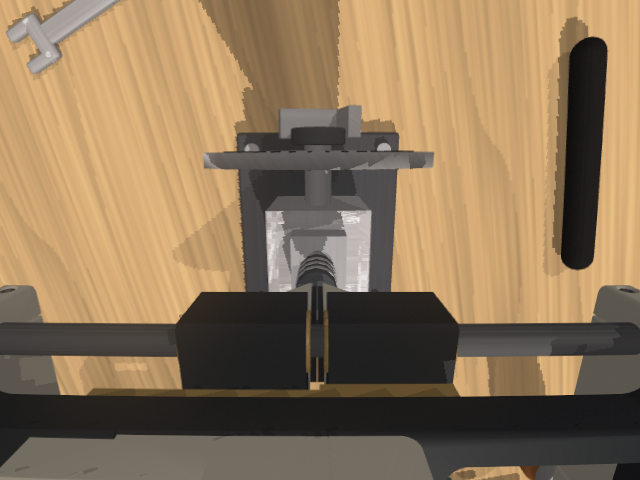

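send_rows:
  rows:
    - [[4, 0, 0, 0, 0, 0, 0], [8, 0, 0, 0, 0, 0, 0], [11, 0, 0, 0, 0, 0, 0], [13, 0, 0, 0, 0, 0, 0], [14, 0, 0, 0, 0, 0, 0], [15, 0, 0, 0, 0, 0, 0], [16, 0, 0, 0, 0, 0, 0], [17, 0, 0, 0, 0, 0, 0]]

```text
clock: 24.05
position: [0.5246, -0.033, 0.1559]
ee_rot: [0.159, 1.563, -0.159]
force: [-0.4, -1.2, 8.5]
width: 0.004
```

send_rows:
  rows:
    - [[0.5, 0, 0, 0, 0, 0, 0], [1, 0, 0, 0, 0, 0, 0], [1.5, 0, 0, 0, 0, 0, 0], [2, 0, 0, 0, 0, 0, 0], [2.5, 0, 0, 0, 0, 0, 0], [3, 0, 0, 0, 0, 0, 0], [3.5, 0, 0, 0, 0, 0, 0], [4, 0, 0, 0, 0, 0, 0]]

```text
clock: 24.85
position: [0.5247, -0.033, 0.1519]
ee_rot: [0.159, 1.563, -0.159]
force: [-0.3, 0.2, 8.3]
width: 0.007
```

Moving steadily at about 8 N. Continuing to press.

send_rows:
  rows:
    - [[0.5, 0, 0, 0, 0, 0, 0], [1, 0, 0, 0, 0, 0, 0], [1.5, 0, 0, 0, 0, 0, 0], [2, 0, 0, 0, 0, 0, 0], [2.5, 0, 0, 0, 0, 0, 0], [3, 0, 0, 0, 0, 0, 0], [3.5, 0, 0, 0, 0, 0, 0], [4, 0, 0, 0, 0, 0, 0]]

```text
clock: 25.65
position: [0.5246, -0.033, 0.1479]
ee_rot: [0.159, 1.563, -0.159]
force: [-0.7, -1.1, 8.4]
width: 0.0
```

send_rows:
  rows:
    - [[0.4, 0, 0, 0, 0, 0, 0], [0.8, 0, 0, 0, 0, 0, 0], [1.2, 0, 0, 0, 0, 0, 0], [1.6, 0, 0, 0, 0, 0, 0], [2, 0, 0, 0, 0, 0, 0], [2.3, 0, 0, 0, 0, 0, 0], [2.6, 0, 0, 0, 0, 0, 0], [3, 0, 0, 0, 0, 0, 0]]

```text
clock: 26.45
position: [0.5247, -0.033, 0.1449]
ee_rot: [0.159, 1.563, -0.159]
force: [-0.1, 0.7, 8.2]
width: 0.006
```

send_rows:
  rows:
    - [[0.2, 0, 0, 0, 0, 0, 0], [0.4, 0, 0, 0, 0, 0, 0], [0.6, 0, 0, 0, 0, 0, 0], [0.8, 0, 0, 0, 0, 0, 0], [1, 0, 0, 0, 0, 0, 0], [1.2, 0, 0, 0, 0, 0, 0], [1.4, 0, 0, 0, 0, 0, 0], [1.5, 0, 0, 0, 0, 0, 0]]

```text
clock: 27.25
position: [0.5248, -0.033, 0.1442]
ee_rot: [0.159, 1.562, -0.16]
force: [-3.5, -1.2, 18.3]
width: 0.007
```

The force rose to 18 N at z = 0.144, which is the home height. I'll back off and check.

send_rows:
  rows:
    - [[-3, 0, 0, 0, 0, 0, 0], [-15, 0, 0, 0, 0, 0, 0], [-45, 0, 0, 0, 0, 0, 0], [-80, 0, 0, 0, 0, 0, 0], [-100, -30, 0, 0, 0, 0, 0], [-110, -75, 0, 0, 0, 0, 0], [-110, -120, 0, 0, 0, 0, 0], [-110, -120, 0, 0, 0, 0, 0]]

```text
clock: 28.05
position: [0.4977, -0.158, 0.2529]
ee_rot: [0.164, 1.565, -0.17]
force: [-0.2, 0.3, -0.4]
width: 0.004
```

```bash
python3 chk.py s22;python3 - <<'E'
from h import *
s=arm.observe()
for n in ('wrist','side','top'):
    p,d=optics.get_image(n);save(n+'22',p)
    Q,_=cloud(n,d,s)
    m=(np.hypot(*(Q[:,:2]-C).T)<.03)&(Q[:,2]>.115)&(Q[:,2]<.17);q=Q[m]
    t=q[q[:,2]>q[:,2].max()-.005]
    b=Q[(np.hypot(*(Q[:,:2]-C).T)<.024)&(abs(Q[:,2]-.11)<.004)]
    print(n,len(t),'top',np.median(t,0).round(4),cv2.minEnclosingCircle((t[:,:2]*1000).astype(np.float32)),'block z',np.median(b[:,2]) if len(b) else None)
E
```

```text
28.05 [-0.001  -0.1283  0.2529] 0.004297767132203309 F tool [ 0.4  0.3 -0.2]
pin top z 0.1473
bar 15 [ 0.015 -0.089  0.141]
wrist 835 top [ 0.5236 -0.0326  0.1433] ((523.65673828125, -32.42643737792969), 10.950148582458496) block z 0.1092032848990192
side 41 top [ 0.5234 -0.0291  0.1443] ((524.1576538085938, -31.444705963134766), 10.852472305297852) block z 0.11066863312648145
top 47 top [ 0.5229 -0.0303  0.1467] ((523.9379272460938, -30.823673248291016), 10.544905662536621) block z 0.11042636553445062
```

View pics/wrist22.png

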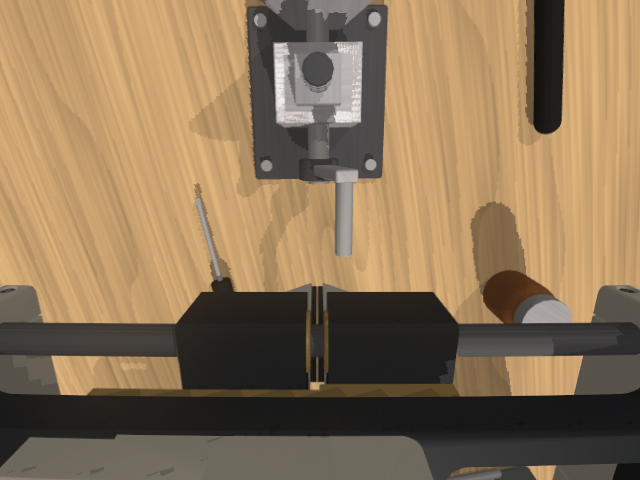

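View pics/side22.png

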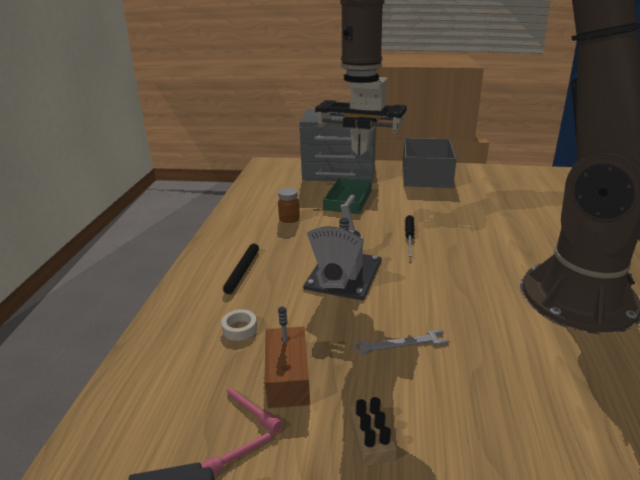

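The wrist view puts the knob top 34.1 mm above the block (the knob is 34 mm tall), centred within about 0.5 mm of the block centre, so it is flush. The bystanders look unmoved in the side view. Handing in.

```bash
python3 -c "
from h import *
print(arm.sign_off())"
```

```text
the job is handed in; nothing more can be done
None
```

The spindle is locked: the thick steel pin is pressed home in the guide hole, released, and the job is handed in at about 28 s of the 72 s allowed.

- **Insertion:** I took the thick pin from the rack and stood it in the guide hole. I then swung the crossbar away from the robot in small steps, with about 2 to 5 N at the bar.
- **Drop:** The pin fell at a lean of about 0.25 to 0.3 rad, but stopped a few mm above the keeper. Moving the handle forward about 2.5 mm more let it settle. I stopped turning there, before feeling the handle lock.
- **Pressing home:** I pressed with closed fingers at about 8 N until the force rose to 18 N at the home height, then backed off.

**Last checks:**
- The wrist camera puts the knob top 34.1 mm above the guide block. The knob is 34 mm tall, so it is flush, and it is centred within about 0.5 mm.
- The side and top cameras agree, with more scatter: knob tops at 0.144 and 0.147 m, centres within about 3 mm.
- The slim pin and the other bystanders look unmoved in the side view. I compared the pictures by eye and did not measure them.
- The pin's final tilt was not measured separately.

The two pink look-alike pins had toppled by the first wrist picture, before the arm had touched anything.

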